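# Weigh the square bottle from the carousel

### The job

Turn the carousel (the black bar in its middle is the grip) until the square bottle's pocket is at the opening in the steel rail, facing the robot, then lift the square bottle out there. Set it down gently and upright in the middle of the balance's pan and let go. Leave the round bottles in their pockets and do not disturb the other things on the bench.

Things in the scene. Friction and masses are not known exactly. Their poses are not given: they have to be found in the camera images.
- square_bottle: the four-sided bottle: white plastic, 54 x 54 mm, flat shoulder 70 mm up; black round screw cap 30 mm in diameter from 76 to 108 mm above the underside. The other four are round. Origin at the centre of its underside, z up, x and y square to its sides. About 100 to 200 g. It stands in its pocket with 2 mm of slack each way.
- turn_grip (a point): middle of the upright black grip bar on the tray's axis, by which the tray is turned: bar 64 mm long along this point's x axis, 14 mm thick along y, 44 mm high (22 mm above and below this point), this point 158 mm above the worktop. It turns with the tray. The square bottle's pocket lies on the -x side of it, so that pocket is at the opening when this x axis points the same way as the gate's
- rotor (a joint): turn of the carousel's tray since the start in rad (0 at the start, wherever the pockets are), growing counter-clockwise seen from above; it can turn more than one full turn either way. The five pockets are 72 degrees apart. The tray stays where it is left, with a light friction of about 0.15 N m; turned jerkily, the bottles rock in their pockets
- gate (a point): fixed point where a pocket's centre lies when it is exactly at the opening in the rail; 30 mm above the worktop (the height on which the bottles stand), 105 mm from the tray's axis; its -x axis points outward through the opening, towards the robot. A bottle can be lifted straight up only here, its centre within about 20 mm of this point
- carousel: the carousel's fixed round grey base, 328 mm across; origin on the tray's axis at the worktop. On posts it bears a steel rail, 106 to 110 mm above the worktop and 124 to 148 mm from the axis, over the outer edge of the bottles' shoulders but beside their caps, holding the bottles down. The rail ends 26 degrees either side of the gate. Pocket walls 26 mm high; caps reach 138 mm
- pan (a point): centre of the upper face of the laboratory balance's round steel pan, 120 mm in diameter, 58 mm above the worktop; the balance's white housing under it, 200 x 160 mm, is 42 mm high and reaches 130 mm from this point towards the robot (-x). The pan gives on a stiff spring, about 1 mm for 1.5 N, 5 mm at most
- tall_bottle_1: round white bottle in one of the other pockets, 54 mm in diameter, shoulder 70 mm high, black cap 30 mm in diameter up to 108 mm above its underside; origin at the centre of its underside. Stays in the carousel
- short_bottle_1: round white bottle in one of the other pockets, 54 mm in diameter, shoulder 52 mm high, black cap 30 mm in diameter up to 90 mm above its underside; origin at the centre of its underside. Stays in the carousel
- tall_bottle_2: round white bottle in one of the other pockets, 54 mm in diameter, shoulder 70 mm high, black cap 30 mm in diameter up to 108 mm above its underside; origin at the centre of its underside. Stays in the carousel
- short_bottle_2: round white bottle in one of the other pockets, 54 mm in diameter, shoulder 52 mm high, black cap 30 mm in diameter up to 90 mm above its underside; origin at the centre of its underside. Stays in the carousel
- beaker: open glass beaker, 69 mm wide, 108 mm high; bystander standing loose on the worktop, origin at the centre of its underside
- flask: small conical stoppered flask, 68 mm wide, 137 mm high; bystander standing loose on the worktop, origin at the centre of its underside
- tape_roll: roll of beige tape lying flat, 72 mm across, 24 mm high; bystander standing loose on the worktop, origin at the centre of its underside
- pipette: hand pipette lying flat, 226 x 42 x 32 mm; bystander standing loose on the worktop, origin at the centre of its underside
- balance: the laboratory balance (fixed): flat white box with a dark display towards the robot; origin on the worktop under the housing, the pan's centre 20 mm behind it (+x)
Mind the look-alikes: they are no part of the job. What is shaped like the tall_bottle_1 but pink or red is not meant.

How it is judged:
By the outcome, as a careful person would: the job done as asked, in the order asked, and still so for the second after the job is handed in, with the robot touching nothing.
It also fails if it takes over 67 s, if anything falls off the work surface, if the arm or the gripper's body presses on something with over 40 N, if the wrist force passes 120 N, or if a joint passes its speed limit or range.

### The arm

A 6-joint arm with a two-finger parallel gripper is mounted at the origin on a cart in front of the work surface, level with it; the furniture and walls round the work are solid. World frame = base frame: x ahead of the robot, y to its left, z up, the work surface at z = 0. Lengths are in m, angles in degrees, forces in N, time in s.
With the tool pointing down it reaches from about 0.325 to 0.85 m from the base axis. Payload 4.4 kg.
Tool frame: the origin (TCP) lies midway between the tips of the shut fingers; the grasp point (between the pads) lies 19 mm behind it; z points along the fingers, y is the direction in which the jaws open and shut (so a half turn about z gives the same grasp; the last joint's range is limited). The gripper opens to 94 mm and grips with 3 to 60 N. Pads are 16 mm wide; open, the fingers measure 119 mm over their backs; the gripper's body (75 mm by 177 mm) begins 78 mm behind the grasp point.
Start: joints at [56.809, 11.837, 88.321, -0, 79.842, -8.623], TCP at [0.239, 0.523, 0.205] pointing down, gripper open.
Joint ranges: [-156.59, 156.59], [-49.26, 127.26], [12.9, 141.05], [-63.56, 243.56], [4.71, 150.69], [-161.64, 161.64]. Speed limits (degrees/s): [159.86, 159.86, 180, 180, 180, 180].

### API

Orientations are given as a 3x3 rotation matrix whose columns are the frame's x, y, z axes.
In Python, from station import telemetry, grab_frame, r gives the robot as it stands. The module is installed in compiled form; this text tells all that it offers.
- The arm moves only by the tool move_arm, never from a script. Its argument "deltas" is a list of rows, each an object of numbers: "x", "y", "z": the shift along the tool's x, y, z in mm; "twist": the turn about the tool's z in degrees. In form: [{"x": .., "y": .., "z": .., "twist": ..}, ...]. A call has 1 to 8 rows; each row is the pose to reach, as a shift and turn from the pose commanded when the call began, along the tool's axes at that moment; what a row does not reach only later rows make up. A row lasts 1/12 s, in which the tool goes at most 41.7 mm and 7.16 degrees, less where a joint would pass 70% of its speed; a pose out of reach is approached as far as the arm can. A call with a gripper value outside its range is refused whole. "hand" is the gripper's target within -1 to 1 (fully open at 1, half-way at 0, shut at -1), set as the call begins (left out, the last holds). The fingers move at their own pace and stop on an object; the grip force is fixed at half the most. Time passes only in rows, so rows that repeat a pose let the fingers close. It gives the time, the measured TCP pose, the force and the opening at its end, in the units of the state.
- telemetry.get_state(): the state, without advancing time (a new reading comes with each control period).
- grab_frame(name): name is "scene" or "side" or "wrist"; returns a dict with "pixels" (384x512x3 uint8, red, green, blue), "fx", "fy", "cx", "cy" (pixels), "R" (3x3) and "t" (3): a world point X has camera coordinates R X + t. Camera axes: x right, y down, z forward; pixel columns grow to the right and rows downward; lengths in m; the calibration is good to about 2 mm. The wrist camera is an equidistant fisheye: a pixel r from the principal point sees the ray r / f radians off the axis. A picture is of the moment at which its call begins. There is no depth.
- r.job_done(): hands the job in, once; it reports no verdict.
The state is a dict: "t": time; "q": joint angles; "joint_vel": joint speeds; "tau": joint torques, N m; "eef_pos": TCP position; "orientation": TCP orientation; "contact_force": force on the tool from outside, world axes, zero at the start; "moment": the same for the moment, N m; "grip_width": opening from 0.0 (shut) to 1.0 (fully open).
Only numpy, scipy, OpenCV 4.12 (cv2) and the standard library are available. Lean on these libraries where they do the work, as an engineer would, in place of code of your own. Each camera call takes 0.05 s, during which the arm holds its last target.

## Working session

There is one attempt and no reset: what is moved stays moved. The work goes in short steps, Python scripts to look and compute and a tool call to move; the robot and the scene stay as the last step left them, time stands still between calls to the robot, and variables do not carry over. Pictures are saved under pics/ and viewed, and the job is handed in when it is done.

Besides the shell and the picture viewer there is one more tool, called after ">>>" in YAML: its name, and indented under it one key for each argument. move_arm: Moves the arm, as the interface text tells. Its arguments: {"type":"object","properties":{"deltas":{"type":"array","items":{"type":"object","properties":{"x":{"type":"number"},"y":{"type":"number"},"z":{"type":"number"},"twist":{"type":"number"}}}},"hand":{"type":"number"}},"required":["deltas"]}

```bash
mkdir -p pics
python3 - <<'E'
from station import telemetry, grab_frame, r
import cv2
for n in ["scene","side","wrist"]:
    f=grab_frame(n); cv2.imwrite(f"pics/{n}0.png",f["pixels"][:,:,::-1])
    print(n,f["fx"],f["fy"],f["cx"],f["cy"],f["R"],f["t"])
print(telemetry.get_state())
E
```

```text
scene 365.80265627829675 365.80265627829675 253.2598162104528 194.65077159681715 [[ 0.78323632 -0.62162714 -0.01097997]
 [-0.42332534 -0.5202798  -0.74169036]
 [ 0.4553422   0.58556692 -0.67065256]] [-0.47325403  0.28497253  1.08168619]
side 396.36224909018915 396.36224909018915 251.68304130082936 189.2538751069416 [[ 0.94775085 -0.31823501  0.02224405]
 [-0.1723734  -0.56953017 -0.80369322]
 [ 0.26843198  0.75786666 -0.59462795]] [-0.5288637   0.13583068  1.10757102]
wrist 297.3186396354542 297.3186396354542 256.86631311978886 190.86060971702608 [[ 0.41553846  0.90957235 -0.0024351 ]
 [ 0.8829649  -0.40273711  0.2411966 ]
 [ 0.21840505 -0.10237657 -0.97047322]] [-0.5738084  -0.02426349  0.38997439]
{'t': 0.15, 'q': array([ 5.68094410e+01,  1.18727446e+01,  8.83826146e+01, -4.14119200e-04,
        7.98418422e+01, -8.62316068e+00]), 'joint_vel': array([ 0.03544815, -0.06241989, -0.26586813, -0.04937009,  0.08411333,
       -0.02263464]), 'tau': array([-1.87811343e-04, -3.71314538e+01, -2.81814820e+01,  6.97422051e-02,
        3.27878783e-02, -1.02170734e-04]), 'eef_pos': array([0.23874608, 0.52243345, 0.20458842]), 'orientation': array([[-9.09473247e-01,  4.15761424e-01, -9.22744278e-04],
       [ 4.15762374e-01,  9.09472166e-01, -1.42360450e-03],
       [ 2.47330403e-04, -1.67837256e-03, -9.99998561e-01]]), 'contact_force': array([-0.28628999, -0.5725696 , -0.23538995]), 'moment': array([ 0.03431217,  0.01360842, -0.00622699]), 'grip_width': 1.000361533798518}
```

View pics/scene0.png

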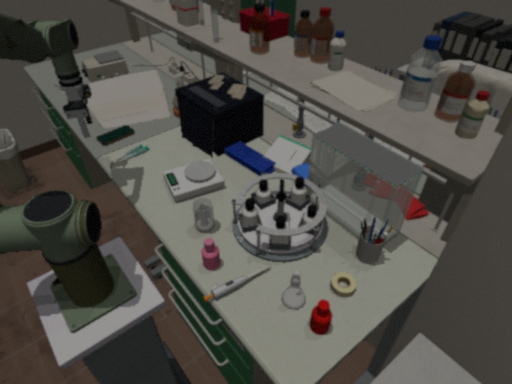

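View pics/side0.png

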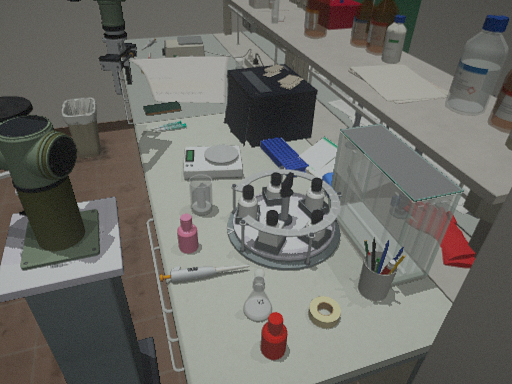

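View pics/wrist0.png

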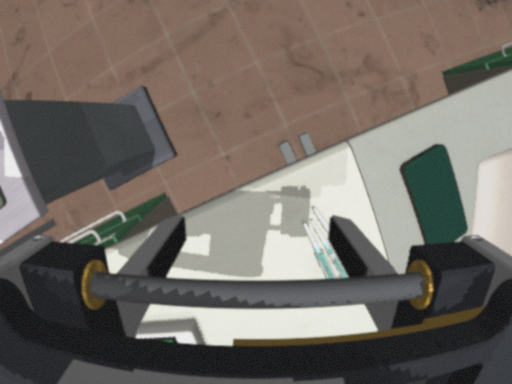

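Run:
```python
import cv2,numpy as np
a=cv2.imread("pics/scene0.png")[165:265,215:345]; b=cv2.imread("pics/side0.png")[165:265,215:350]
f=lambda i:cv2.convertScaleAbs(cv2.resize(i,None,fx=6,fy=6,interpolation=cv2.INTER_CUBIC),alpha=1.5)
cv2.imwrite("pics/a.png",f(a)[:600,:800]);cv2.imwrite("pics/b.png",f(b)[:600,:800])
```

```text
(no output)
```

View pics/a.png

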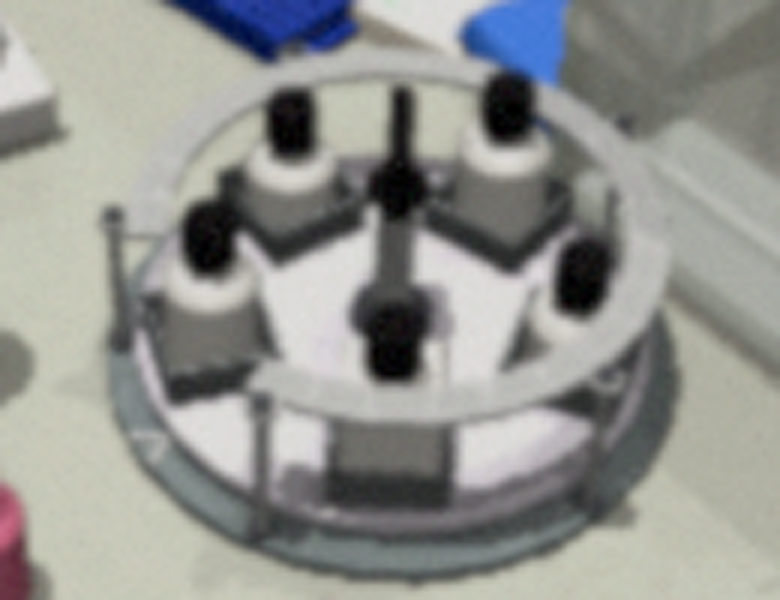

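View pics/b.png

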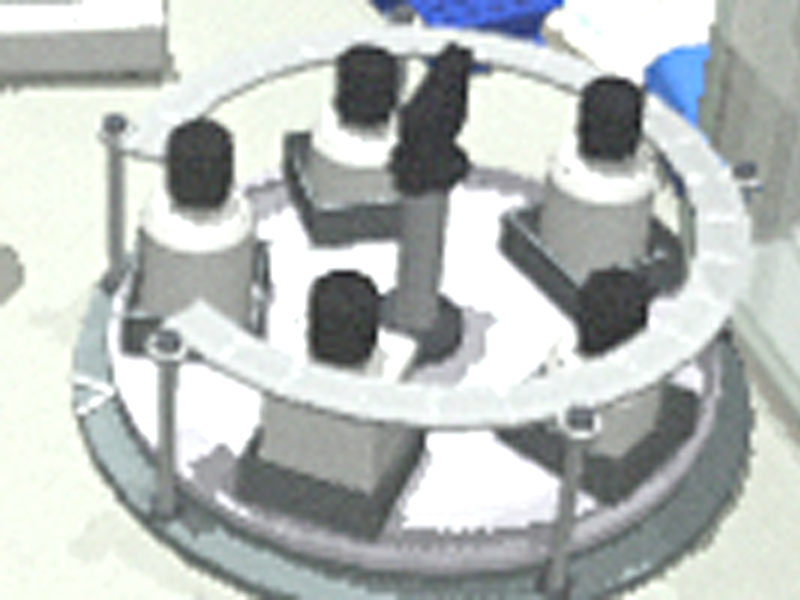

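```bash
cat > h.py <<'E'
import cv2,numpy as np
from station import telemetry, grab_frame, r
def ray(f,u,v):
    d=np.array([(u-f["cx"])/f["fx"],(v-f["cy"])/f["fy"],1.0]); R=np.array(f["R"]);t=np.array(f["t"])
    return -R.T@t, R.T@d
def plane(f,u,v,z):
    c,d=ray(f,u,v); return c+d*(z-c[2])/d[2]
def tri(rs):
    A=np.zeros((3,3));b=np.zeros(3)
    for c,d in rs:
        d=d/np.linalg.norm(d);P=np.eye(3)-np.outer(d,d);A+=P;b+=P@c
    return np.linalg.solve(A,b)
def proj(f,X):
    p=np.array(f["R"])@np.array(X)+np.array(f["t"]); return f["fx"]*p[0]/p[2]+f["cx"],f["fy"]*p[1]/p[2]+f["cy"]
E
python3 - <<'E'
from h import *
for n,(x0,y0,x1,y1) in dict(scene=(215,165,345,265),side=(215,165,350,265)).items():
    f=grab_frame(n);g=f["pixels"].max(2)
    m=np.zeros(g.shape,np.uint8);m[y0:y1,x0:x1]=(g[y0:y1,x0:x1]<38)
    k,l,s,c=cv2.connectedComponentsWithStats(m,connectivity=4)
    for i in range(1,k):
        if s[i,4]>15: print(n,s[i],c[i].round(1),plane(f,*c[i],.124).round(4))
E
```

```text
scene [296 178   8  10  69] [299.3 182.6] [ 0.7069 -0.1252  0.124 ]
scene [260 180   7  11  66] [263.1 185.4] [ 0.602  -0.0584  0.124 ]
scene [276 180  11  22  98] [281.2 193.6] [ 0.6217 -0.1283  0.124 ]
scene [246 194  11  16 103] [250.5 202.7] [ 0.5161 -0.0988  0.124 ]
scene [259 200  15   8  39] [266.5 203.6] [ 0.5535 -0.1345  0.124 ]
scene [287 200  22   9  53] [296.9 204.2] [ 0.6269 -0.1978  0.124 ]
scene [308 205   9  12  86] [311.8 210.5] [ 0.6432 -0.248   0.124 ]
scene [275 215  11  13 111] [280.4 220.6] [ 0.538 -0.219  0.124]
scene [244 227  11   4  30] [248.9 228.4] [ 0.4434 -0.1838  0.124 ]
scene [270 244  19   5  78] [278.8 246.3] [ 0.4673 -0.2918  0.124 ]
```

Run:
```python
from h import *
f=grab_frame("side");g=f["pixels"].max(2)
x0,y0,x1,y1=215,165,350,265
for T in (55,65,75):
    m=np.zeros(g.shape,np.uint8);m[y0:y1,x0:x1]=(g[y0:y1,x0:x1]<T)
    k,l,s,c=cv2.connectedComponentsWithStats(m,connectivity=4)
    for i in range(1,k):
        if s[i,4]>15: print(T,s[i],c[i].round(1),plane(f,*c[i],.124).round(4))
```

```text
55 [271 173  10  13 108] [275.8 178.9] [ 0.606  -0.0673  0.124 ]
55 [280 173  14  24 209] [287. 186.] [ 0.6236 -0.1091  0.124 ]
55 [312 178  10  14 116] [316.5 184.3] [ 0.7075 -0.1257  0.124 ]
55 [243 185  10  14 113] [247.8 192.1] [ 0.5088 -0.1042  0.124 ]
55 [267 210  11  16 144] [271.9 217.7] [ 0.5338 -0.2249  0.124 ]
55 [311 210  13  14 130] [316.5 215.9] [ 0.6459 -0.2519  0.124 ]
65 [280 172  14  26 226] [287.  185.9] [ 0.6238 -0.1088  0.124 ]
65 [271 173  10  13 113] [275.7 178.9] [ 0.6057 -0.0675  0.124 ]
65 [312 178  10  14 124] [316.4 184.4] [ 0.7071 -0.1263  0.124 ]
65 [243 185  11  15 133] [247.9 192.1] [ 0.509  -0.1042  0.124 ]
65 [263 191   6  12  19] [264.7 197.1] [ 0.5456 -0.139   0.124 ]
65 [299 202  30  22 237] [314.9 212.8] [ 0.6474 -0.2395  0.124 ]
65 [267 210  12  16 155] [272.  217.4] [ 0.5343 -0.2239  0.124 ]
65 [285 217   7   8  20] [288.7 221.7] [ 0.5687 -0.2517  0.124 ]
65 [312 230  19  19 108] [322.2 239.3] [ 0.6208 -0.3342  0.124 ]
65 [276 237  10  17  37] [280.9 244.8] [ 0.5193 -0.3221  0.124 ]
75 [280 172  14  26 231] [287.  185.9] [ 0.6236 -0.1088  0.124 ]
75 [271 173  11  13 124] [275.7 179. ] [ 0.6055 -0.0676  0.124 ]
75 [311 178  11  14 129] [316.3 184.5] [ 0.7066 -0.1267  0.124 ]
75 [243 185  11  15 142] [247.9 192. ] [ 0.5091 -0.1041  0.124 ]
75 [263 187  19  19 119] [271.1 199.4] [ 0.5587 -0.1536  0.124 ]
75 [299 202  30  22 269] [315.2 212.3] [ 0.6489 -0.238   0.124 ]
75 [267 210  12  16 164] [272.1 217.6] [ 0.5345 -0.2246  0.124 ]
75 [284 214   8  12  50] [288.  220.2] [ 0.5694 -0.2459  0.124 ]
75 [236 218   5   6  21] [237.5 220. ] [ 0.4478 -0.2078  0.124 ]
75 [312 229  19  20 145] [321.6 239.7] [ 0.6187 -0.3351  0.124 ]
75 [298 236  12   8  50] [304.7 238.9] [ 0.581  -0.3207  0.124 ]
75 [255 237  31  18 222] [268.9 246.6] [ 0.4902 -0.3195  0.124 ]
75 [244 246  17  10  31] [250.3 250.8] [ 0.4444 -0.3195  0.124 ]
75 [261 256  22   6  35] [271.6 259.2] [ 0.4819 -0.3585  0.124 ]
```

Run:
```python
from h import *
from scipy.optimize import least_squares
from itertools import combinations
S=grab_frame("scene");D=grab_frame("side")
sc=dict(A=(299.3,182.6),B=(263.1,185.4),C=(250.5,202.7),D=(280.4,220.6),E=(311.8,210.5))
sd=dict(A=(316.4,184.4),B=(275.7,178.9),C=(247.9,192.1),D=(272,217.6),E=(316.5,215.9))
for k in sc: print(k,tri([ray(S,*sc[k]),ray(D,*sd[k])]).round(4))
ks="ABCDE"
res=[]
for short in combinations("ABCE",2):
    def fun(p):
        o=[]
        for i,k in enumerate(ks):
            a=p[2]+np.radians(72*i); z=p[3]-(.018 if k in short else 0)
            X=[p[0]+.105*np.cos(a),p[1]+.105*np.sin(a),z]
            o+=list(np.subtract(proj(S,X),sc[k]))+list(np.subtract(proj(D,X),sd[k]))
        return o
    s=least_squares(fun,[.6,-.15,0.5,.124]); res.append((s.cost,short,s.x,fun(s.x)))
res.sort(key=lambda q:q[0])
for q in res[:2]: print(q[0],q[1],q[2].round(4),np.degrees(q[2][2]))
print(np.round(res[0][3],1).reshape(5,4))
cx,cy,ph,_=res[0][2]
print("D angle",np.degrees(ph)+216)
T=tri([ray(S,240.3,238.8),ray(D,230.5,230.8)]);print("tri",T,np.degrees(np.arctan2(T[1]-cy,T[0]-cx)),np.hypot(T[1]-cy,T[0]-cx))
for f,u,v in ((S,257,229),(S,239,202.5),(D,246.7,218),(D,237.5,188.3)):
    P=plane(f,u,v,.108);print("rail",P,np.degrees(np.arctan2(P[1]-cy,P[0]-cx)),np.hypot(P[1]-cy,P[0]-cx))
print("dir to robot",np.degrees(np.arctan2(-cy,-cx)))
```

```text
A [ 0.7086 -0.1237  0.122 ]
B [ 0.6177 -0.0399  0.1031]
C [ 0.5109 -0.1042  0.1269]
D [ 0.5383 -0.2177  0.1198]
E [ 0.6531 -0.24    0.1123]
3.0661205647107477 ('B', 'E') [ 0.6075 -0.1424  0.2021  0.1212] 11.579629993607451
35.8532685675608 ('B', 'C') [ 0.6067 -0.1433  0.1553  0.1219] 8.896048906098493
[[-0.1 -0.4  0.2 -0.4]
 [ 0.  -0.5  0.2 -0.4]
 [-1.   1.2  0.3 -0.5]
 [-0.1  1.   0.2 -0.5]
 [-0.3 -0.   0.6  0.8]]
D angle 227.57962999360745
tri [ 0.4545704 -0.1190773  0.0093485] 171.33716359946814 0.15469411213792592
rail [ 0.46996274 -0.18937618  0.108     ] -161.13376168090878 0.14534552139433818
rail [ 0.4977815 -0.0607556  0.108    ] 143.35367732625627 0.13674862492324436
rail [ 0.47819938 -0.18955423  0.108     ] -159.95482711516817 0.13763810276424202
rail [ 0.49316006 -0.05838649  0.108     ] 143.70002045337526 0.14187322044299266
dir to robot 166.80987955097692
```

```bash
cat >> h.py <<'E'
def delta(x,y,z,yaw=None):
    s=telemetry.get_state();R=np.array(s["orientation"]);p=np.array(s["eef_pos"])
    d=R.T@(np.array([x,y,z])-p)*1000
    yc=np.degrees(np.arctan2(R[1,1],R[0,1]))
    tw=0 if yaw is None else -((yaw-yc+90)%180-90)
    print("pos",p.round(4),"yaw",yc.round(2),"q",np.round(s["q"],1),"delta",d.round(1),"twist",round(tw,1),"F",np.round(s["contact_force"],1),"w",round(s["grip_width"]*94,1),"t",round(s["t"],2))
E
python3 - <<'E'
from h import *
S=grab_frame("scene");D=grab_frame("side")
for f,n,(x0,y0,x1,y1) in ((S,"s",(155,150,235,205)),(D,"d",(175,135,255,190))):
    c=f["pixels"][y0:y1,x0:x1,::-1]; cv2.imwrite(f"pics/pan_{n}.png",cv2.convertScaleAbs(cv2.resize(c,None,fx=9,fy=9,interpolation=cv2.INTER_CUBIC),alpha=1.2))
for a,b in (((180,82),(227,80)),((222,120),(258,110)),((262,95),(312,103))): print(tri([ray(S,*a),ray(D,*b)]))
delta(.6075,-.1424,.28,-42.4)
E
```

```text
[0.65270301 0.5701754  0.21334535]
[0.68400654 0.30201778 0.17088955]
[0.93436642 0.36139054 0.15720533]
pos [0.2391 0.5229 0.2054] yaw 65.43 q [56.8 11.8 88.3 -0.  79.8 -8.6] delta [-611.7 -451.9  -74.6] twist -72.2 F [-0.4 -0.4 -0.1] w 94.3 t 0.5
```

View pics/pan_s.png

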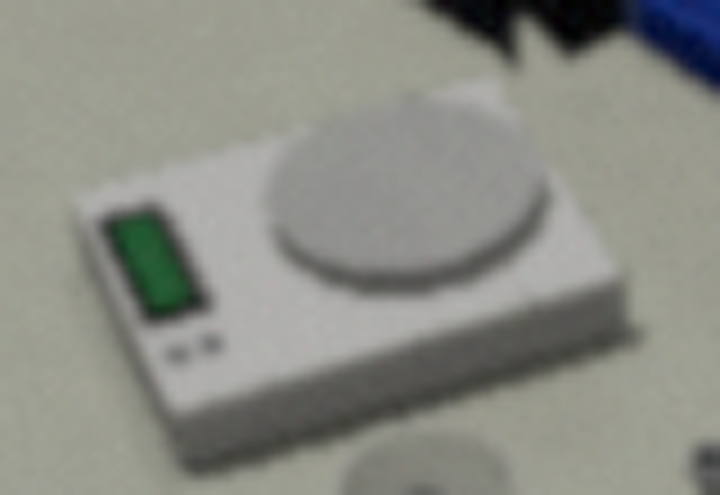

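View pics/pan_d.png

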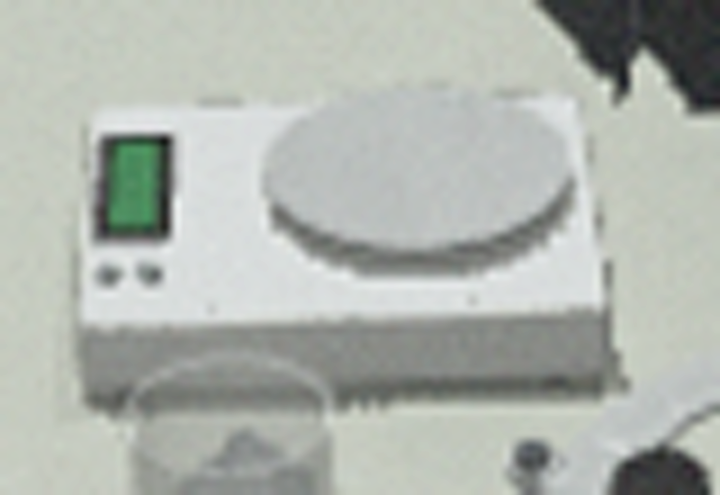

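>>> move_arm:
  deltas:
    - {"x": -20, "y": -15, "z": -15, "twist": 3}
    - {"x": -45, "y": -33, "z": -35, "twist": 8}
    - {"x": -75, "y": -56, "z": -55, "twist": 14}
    - {"x": -106, "y": -78, "z": -75, "twist": 20}
    - {"x": -138, "y": -102, "z": -75, "twist": 26}
    - {"x": -170, "y": -126, "z": -75, "twist": 32}
    - {"x": -202, "y": -149, "z": -75, "twist": 38}
    - {"x": -234, "y": -173, "z": -75, "twist": 44}
  hand: 1

```text
t: 1.17
eef_pos: [0.3806, 0.2667, 0.281]
orientation: [[-0.361, 0.933, 0.001], [0.933, 0.361, 0.001], [0.0, 0.002, -1.0]]
contact_force: [1.1, 0.9, 0.3]
grip_width: 1.002
```

Run:
```python
from h import *
S=grab_frame("scene");D=grab_frame("side")
print(plane(S,200.2,170.8,.058),plane(D,221.6,153.6,.058),tri([ray(S,200.2,170.8),ray(D,221.6,153.6)]))
delta(.6075,-.1424,.26,-42.4)
```

```text
[0.51858593 0.2194797  0.058     ] [0.51924601 0.21696438 0.058     ] [0.52134737 0.2249166  0.05311719]
pos [0.3826 0.2639 0.2808] yaw 20.88 q [24.  -4.9 97.1 -0.1 87.7  3.1] delta [-459.8   65.3   21.9] twist 63.3 F [-0.8  0.4 -0.3] w 94.2 t 1.27
```

>>> move_arm:
  deltas:
    - {"x": -38, "y": 5, "z": 0, "twist": 6}
    - {"x": -78, "y": 11, "z": 0, "twist": 12}
    - {"x": -118, "y": 17, "z": 0, "twist": 19}
    - {"x": -158, "y": 22, "z": 0, "twist": 26}
    - {"x": -198, "y": 28, "z": 0, "twist": 33}
    - {"x": -238, "y": 34, "z": 0, "twist": 40}
    - {"x": -278, "y": 39, "z": 0, "twist": 46}
    - {"x": -315, "y": 45, "z": 0, "twist": 52}

```text
t: 1.93
eef_pos: [0.5378, -0.0095, 0.2805]
orientation: [[0.512, 0.859, 0.0], [0.859, -0.512, 0.0], [0.001, 0.0, -1.0]]
contact_force: [0.2, -0.1, 0.0]
grip_width: 0.999
```

Run:
```python
from h import *
grab_frame("side");delta(.6075,-.1424,.26,-42.4)
```

```text
pos [ 0.5408 -0.0155  0.2801] yaw -31.3 q [-10.7   4.8  87.6  -0.2  87.5  20.7] delta [-73.8 122.8  20.9] twist 11.1 F [ 1.9 -3.3  0.5] w 93.6 t 1.98
```

>>> move_arm:
  deltas:
    - {"x": -18, "y": 30, "z": 5, "twist": 3}
    - {"x": -37, "y": 62, "z": 10, "twist": 6}
    - {"x": -56, "y": 93, "z": 15, "twist": 9}
    - {"x": -69, "y": 115, "z": 20, "twist": 11}
    - {"x": -73.8, "y": 122.8, "z": 21, "twist": 11.1}
    - {"x": -73.8, "y": 122.8, "z": 21, "twist": 11.1}

```text
t: 2.48
eef_pos: [0.6055, -0.1351, 0.2582]
orientation: [[0.665, 0.747, -0.002], [0.747, -0.665, 0.001], [-0.001, -0.002, -1.0]]
contact_force: [0.6, 0.5, -0.0]
grip_width: 1.003
```

Run:
```python
from h import *
f=grab_frame("wrist");cv2.imwrite("pics/w1.png",cv2.convertScaleAbs(cv2.resize(f["pixels"][:,:,::-1],(768,576)),alpha=1.4))
f=grab_frame("side");cv2.imwrite("pics/s1.png",cv2.convertScaleAbs(cv2.resize(f["pixels"][130:290,200:400,::-1],None,fx=4,fy=4 ,interpolation=2)[:600],alpha=1.4))
delta(.6075,-.1424,.143,-42.4)
```

```text
pos [ 0.605  -0.1329  0.2593] yaw -41.56 q [-20.4  15.3  77.8   0.1  87.   21.1] delta [ -5.5   8.3 116.3] twist 0.8 F [0.4 0.9 0.5] w 93.9 t 2.58
```

View pics/w1.png

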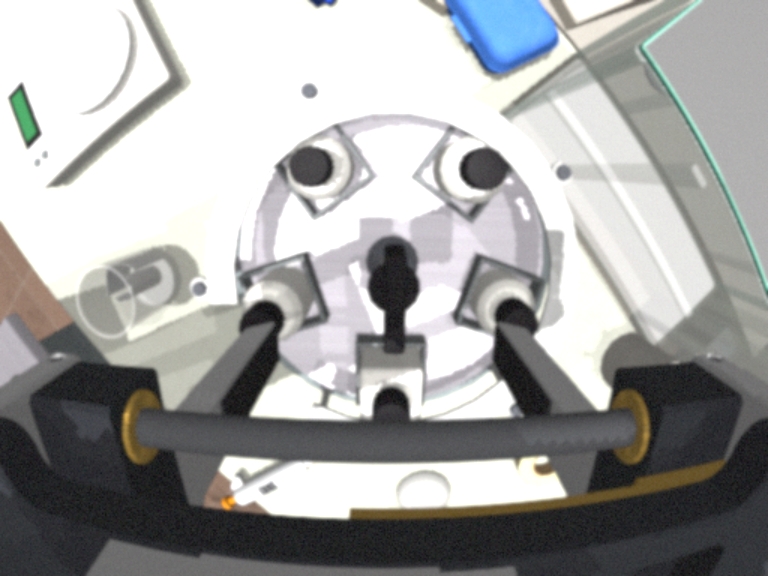

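View pics/s1.png

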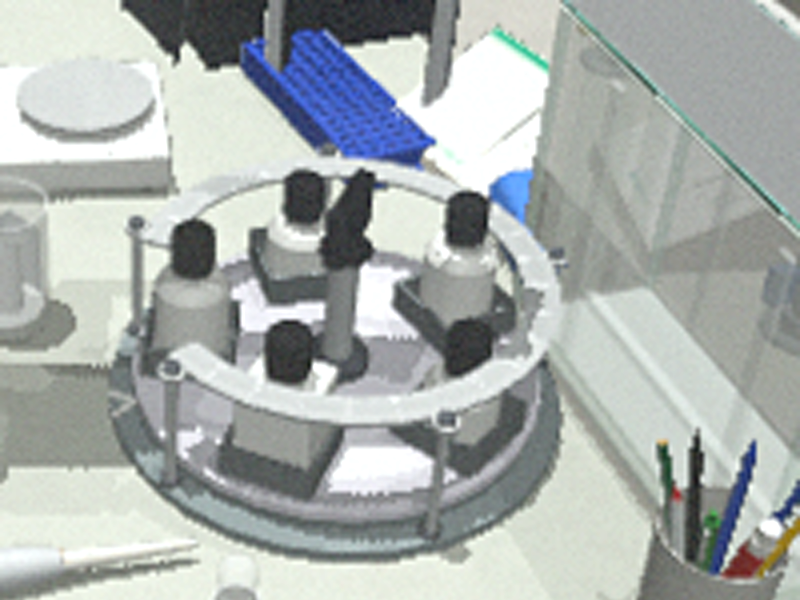

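>>> move_arm:
  deltas:
    - {"x": -3, "y": 5, "z": 10, "twist": 0.8}
    - {"x": -5.5, "y": 8.3, "z": 30, "twist": 0.8}
    - {"x": -5.5, "y": 8.3, "z": 50, "twist": 0.8}
    - {"x": -5.5, "y": 8.3, "z": 70, "twist": 0.8}
    - {"x": -5.5, "y": 8.3, "z": 90, "twist": 0.8}
    - {"x": -5.5, "y": 8.3, "z": 106, "twist": 0.8}
    - {"x": -5.5, "y": 8.3, "z": 115, "twist": 0.8}
    - {"x": -5.5, "y": 8.3, "z": 115, "twist": 0.8}

```text
t: 3.25
eef_pos: [0.6056, -0.1422, 0.1418]
orientation: [[0.674, 0.739, -0.005], [0.739, -0.674, 0.002], [-0.002, -0.005, -1.0]]
contact_force: [-0.2, 1.1, 0.0]
grip_width: 0.999
```

Run:
```python
from h import *
f=grab_frame("wrist");cv2.imwrite("pics/w2.png",cv2.convertScaleAbs(cv2.resize(f["pixels"][:,:,::-1],(768,576)),alpha=1.4))
delta(.6075,-.1424,.143,-42.4)
```

```text
pos [ 0.6068 -0.1428  0.1435] yaw -42.4 q [-21.2  20.8  84.6   0.   74.8  21.2] delta [0.8 0.2 0.5] twist 0.0 F [0.9 0.2 0.7] w 94.1 t 3.3
```

View pics/w2.png

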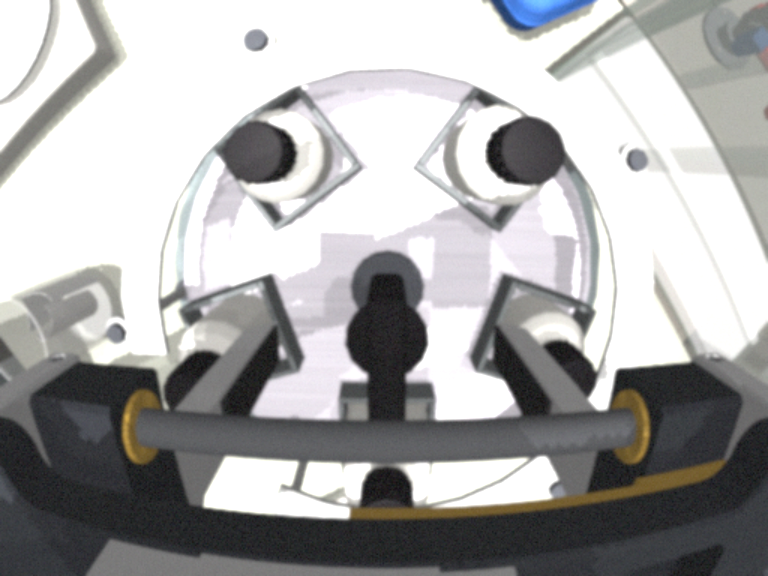

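>>> move_arm:
  deltas:
    - {"x": 0}
    - {"x": 0}
    - {"x": 0}
    - {"x": 0}
    - {"x": 0}
    - {"x": 0}
    - {"x": 0}
    - {"x": 0}
  hand: -1

```text
invalid input
```

Run:
```python
from h import *
delta(.6075,-.1424,.143,-98.7)
```

```text
pos [ 0.6068 -0.1428  0.1435] yaw -42.4 q [-21.2  20.8  84.6   0.   74.8  21.2] delta [0.8 0.2 0.5] twist 56.3 F [0.9 0.2 0.7] w 94.1 t 3.3
```

>>> move_arm:
  deltas:
    - {"x": 0, "y": 0, "z": 0, "twist": 0}
    - {"x": 0, "y": 0, "z": 0, "twist": 0}
    - {"x": 0, "y": 0, "z": 0, "twist": 0}
    - {"x": 0, "y": 0, "z": 0, "twist": 0}
    - {"x": 0, "y": 0, "z": 0, "twist": 0}
    - {"x": 0, "y": 0, "z": 0, "twist": 0}
    - {"x": 0, "y": 0, "z": 0, "twist": 0}
    - {"x": 0, "y": 0, "z": 0, "twist": 0}
  hand: -1

```text
t: 3.97
eef_pos: [0.6077, -0.1441, 0.1445]
orientation: [[0.675, 0.738, 0.0], [0.738, -0.675, 0.0], [0.0, -0.0, -1.0]]
contact_force: [0.5, 0.0, -0.3]
grip_width: 0.469
```

Run:
```python
from h import *
delta(.6075,-.1424,.143,-98.7)
```

```text
pos [ 0.6077 -0.1441  0.1445] yaw -42.48 q [-21.3  20.7  84.5   0.   74.8  21.2] delta [ 1.2 -1.3  1.5] twist 56.2 F [ 0.5  0.  -0.3] w 44.1 t 3.97
```

>>> move_arm:
  deltas:
    - {"x": 0, "y": 0, "z": 0, "twist": 0}
    - {"x": 0, "y": 0, "z": 0, "twist": 0}
    - {"x": 0, "y": 0, "z": 0, "twist": 0}
    - {"x": 0, "y": 0, "z": 0, "twist": 0}
    - {"x": 0, "y": 0, "z": 0, "twist": 0}
    - {"x": 0, "y": 0, "z": 0, "twist": 0}
    - {"x": 0, "y": 0, "z": 0, "twist": 0}
    - {"x": 0, "y": 0, "z": 0, "twist": 0}
  hand: -1

```text
t: 4.63
eef_pos: [0.6059, -0.1425, 0.1443]
orientation: [[0.675, 0.738, -0.004], [0.738, -0.675, 0.003], [-0.001, -0.005, -1.0]]
contact_force: [-4.7, 3.5, 3.5]
grip_width: 0.147
```

Run:
```python
from h import *
delta(.6075,-.1424,.143,-98.7)
```

```text
pos [ 0.6059 -0.1425  0.1443] yaw -42.44 q [-21.2  20.7  84.6   0.1  75.   21.2] delta [1.1 1.1 1.3] twist 56.3 F [-4.7  3.5  3.5] w 13.8 t 4.63
```

>>> move_arm:
  deltas:
    - {"x": 0, "y": 0, "z": 0, "twist": 0.4}
    - {"x": 0, "y": 0, "z": 0, "twist": 1.2}
    - {"x": 0, "y": 0, "z": 0, "twist": 2.4}
    - {"x": 0, "y": 0, "z": 0, "twist": 4}
    - {"x": 0, "y": 0, "z": 0, "twist": 6}
    - {"x": 0, "y": 0, "z": 0, "twist": 8.2}
    - {"x": 0, "y": 0, "z": 0, "twist": 10.6}
    - {"x": 0, "y": 0, "z": 0, "twist": 13}

```text
t: 5.3
eef_pos: [0.6061, -0.1428, 0.1443]
orientation: [[0.824, 0.566, -0.004], [0.566, -0.824, 0.002], [-0.002, -0.004, -1.0]]
contact_force: [-4.1, 3.0, 3.9]
grip_width: 0.145
```

>>> move_arm:
  deltas:
    - {"x": 0, "y": 0, "z": 0, "twist": 2.5}
    - {"x": 0, "y": 0, "z": 0, "twist": 5}
    - {"x": 0, "y": 0, "z": 0, "twist": 7.5}
    - {"x": 0, "y": 0, "z": 0, "twist": 10}
    - {"x": 0, "y": 0, "z": 0, "twist": 12.5}
    - {"x": 0, "y": 0, "z": 0, "twist": 15}
    - {"x": 0, "y": 0, "z": 0, "twist": 17.5}
    - {"x": 0, "y": 0, "z": 0, "twist": 20}

```text
t: 5.97
eef_pos: [0.6063, -0.1432, 0.1443]
orientation: [[0.968, 0.25, -0.003], [0.25, -0.968, 0.001], [-0.003, -0.002, -1.0]]
contact_force: [-3.6, 2.0, 2.5]
grip_width: 0.146
```

>>> move_arm:
  deltas:
    - {"x": 0, "y": 0, "z": 0, "twist": 2.5}
    - {"x": 0, "y": 0, "z": 0, "twist": 5}
    - {"x": 0, "y": 0, "z": 0, "twist": 7.5}
    - {"x": 0, "y": 0, "z": 0, "twist": 9.7}
    - {"x": 0, "y": 0, "z": 0, "twist": 11.5}
    - {"x": 0, "y": 0, "z": 0, "twist": 13}
    - {"x": 0, "y": 0, "z": 0, "twist": 14.1}
    - {"x": 0, "y": 0, "z": 0, "twist": 15}

```text
t: 6.63
eef_pos: [0.6064, -0.1436, 0.1443]
orientation: [[1.0, -0.009, -0.003], [-0.009, -1.0, 0.001], [-0.003, -0.001, -1.0]]
contact_force: [-5.1, 1.5, 3.8]
grip_width: 0.148
```

Run:
```python
from h import *
f=grab_frame("side");cv2.imwrite("pics/s2.png",cv2.convertScaleAbs(cv2.resize(f["pixels"][130:280,200:400,::-1],None,fx=4,fy=4 ,interpolation=2)[:600],alpha=1.4))
delta(.6075,-.1424,.143,-98.7)
```

```text
pos [ 0.6064 -0.1436  0.1443] yaw -90.54 q [-21.3  20.7  84.5  -0.   74.9  69.3] delta [ 1.1 -1.2  1.3] twist 8.2 F [-5.9  1.9  2.8] w 13.5 t 6.68
```

View pics/s2.png

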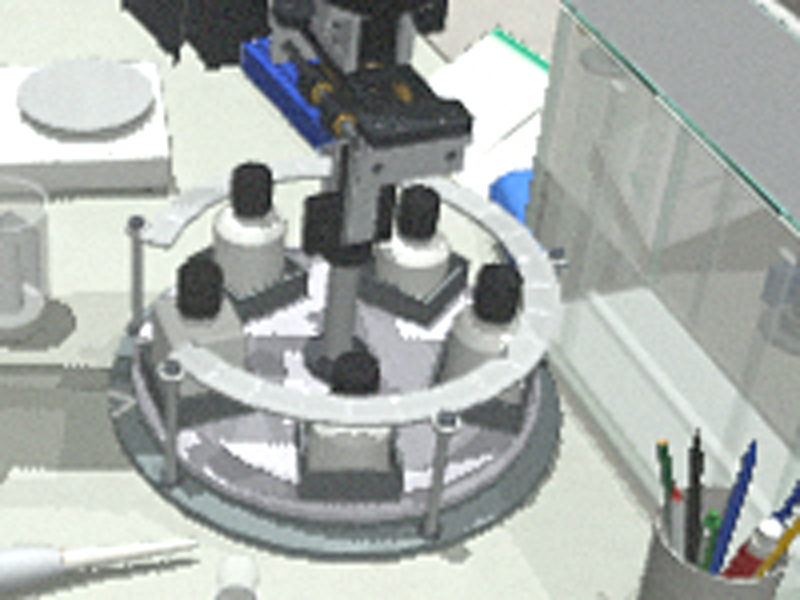

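>>> move_arm:
  deltas:
    - {"x": 0, "y": 0, "z": 0, "twist": 0.6}
    - {"x": 0, "y": 0, "z": 0, "twist": 1.8}
    - {"x": 0, "y": 0, "z": 0, "twist": 3.2}
    - {"x": 0, "y": 0, "z": 0, "twist": 4.8}
    - {"x": 0, "y": 0, "z": 0, "twist": 6.2}
    - {"x": 0, "y": 0, "z": 0, "twist": 7.4}
    - {"x": 0, "y": 0, "z": 0, "twist": 8}
    - {"x": 0, "y": 0, "z": 0, "twist": 8}

```text
t: 7.35
eef_pos: [0.6064, -0.1438, 0.1443]
orientation: [[0.989, -0.148, -0.003], [-0.148, -0.989, 0.001], [-0.003, -0.0, -1.0]]
contact_force: [-4.9, 1.3, 2.1]
grip_width: 0.145
```

Run:
```python
from h import *
for n,b in (("side",(150,270,215,355)),("scene",(160,270,205,345))):
    f=grab_frame(n);cv2.imwrite(f"pics/{n}3.png",cv2.convertScaleAbs(cv2.resize(f["pixels"][b[0]:b[1],b[2]:b[3],::-1],None,fx=5,fy=5 ,interpolation=2)[:600],alpha=1.4))
    g=f["pixels"].max(2)
    T=38 if n=="scene" else 55
    m=np.zeros(g.shape,np.uint8);m[b[0]:b[1],b[2]:b[3]]=(g[b[0]:b[1],b[2]:b[3]]<T)
    k,l,s,c=cv2.connectedComponentsWithStats(m,connectivity=4)
    for i in range(1,k):
        if s[i,4]>25: print(n,s[i],c[i].round(1),plane(f,*c[i],.1212).round(4))
delta(.6075,-.1424,.143,-98.7)
```

```text
side [276 150  38  17 330] [294.7 157. ] [0.7089 0.0315 0.1212]
side [262 170  10  12 105] [266.9 175.5] [ 0.5888 -0.04    0.1212]
side [293 176   6  15  69] [295.7 183.3] [ 0.6545 -0.1006  0.1212]
side [275 177  18  20 193] [282.  187.2] [ 0.6095 -0.1068  0.1212]
side [304 179  10  13 110] [308.5 184.7] [ 0.6867 -0.1177  0.1212]
side [243 192  12  14 138] [248.5 198.3] [ 0.5031 -0.1281  0.1212]
side [317 199  12  15 150] [322.4 206. ] [ 0.6809 -0.2167  0.1212]
side [277 217  14  11 111] [283.2 222.6] [ 0.5556 -0.2478  0.1212]
scene [269 160  40  45 625] [286.6 175.4] [ 0.702  -0.0667  0.1212]
scene [253 180   8  11  68] [256.7 184.9] [ 0.5888 -0.0404  0.1212]
scene [309 195   9  12  85] [313.1 200.7] [ 0.6812 -0.2168  0.1212]
scene [246 199  22  18 143] [253.4 208.1] [ 0.5097 -0.122   0.1212]
scene [283 215  11  13  79] [288.2 222.3] [ 0.5535 -0.2372  0.1212]
scene [241 225  14  14  37] [247.1 232.5] [ 0.4309 -0.1911  0.1212]
scene [281 242  19   7  67] [289.8 245.7] [ 0.4948 -0.308   0.1212]
pos [ 0.6064 -0.1438  0.1443] yaw -98.49 q [-21.3  20.7  84.5  -0.   74.9  77.2] delta [ 0.9 -1.6  1.3] twist 0.2 F [-4.9  0.4  3.1] w 13.8 t 7.45
```

View pics/side3.png

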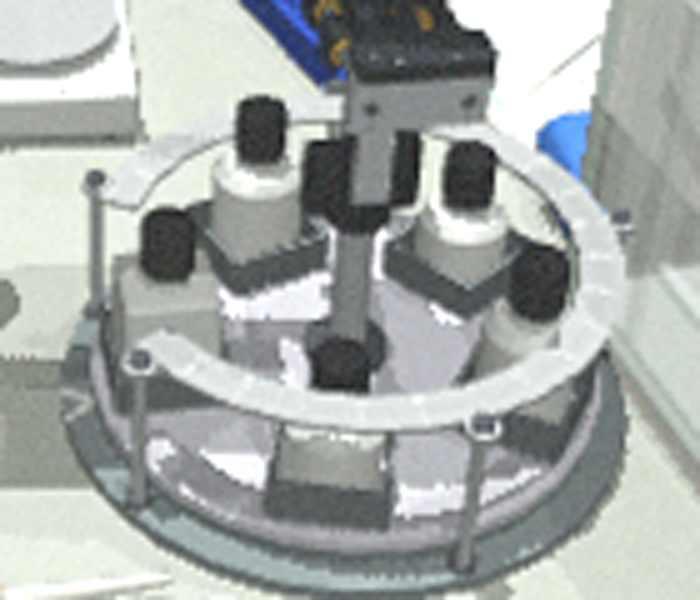

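View pics/scene3.png

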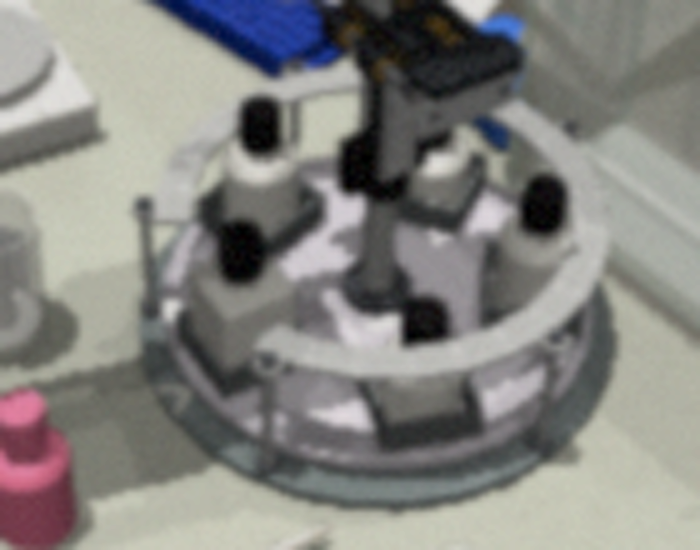

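>>> move_arm:
  deltas:
    - {"x": 0, "y": 0, "z": 0, "twist": 0}
    - {"x": 0, "y": 0, "z": 0, "twist": 0}
    - {"x": 0, "y": 0, "z": 0, "twist": 0}
    - {"x": 0, "y": 0, "z": 0, "twist": 0}
    - {"x": 0, "y": 0, "z": 0, "twist": 0}
    - {"x": 0, "y": 0, "z": 0, "twist": 0}
    - {"x": 0, "y": 0, "z": 0, "twist": 0}
    - {"x": 0, "y": 0, "z": 0, "twist": 0}
  hand: 0.3

```text
t: 8.12
eef_pos: [0.6078, -0.1441, 0.1444]
orientation: [[0.989, -0.147, 0.0], [-0.147, -0.989, -0.0], [0.0, 0.0, -1.0]]
contact_force: [0.8, 1.2, 0.3]
grip_width: 0.647
```

>>> move_arm:
  deltas:
    - {"x": 0, "y": 0, "z": -8, "twist": 0}
    - {"x": 0, "y": 0, "z": -20, "twist": 0}
    - {"x": 0, "y": 0, "z": -35, "twist": 0}
    - {"x": 0, "y": 0, "z": -50, "twist": 0}
    - {"x": 0, "y": 0, "z": -62, "twist": 0}
    - {"x": 0, "y": 0, "z": -70, "twist": 0}
    - {"x": 0, "y": 0, "z": -72, "twist": 0}
    - {"x": 0, "y": 0, "z": -72, "twist": 0}

```text
t: 8.78
eef_pos: [0.6082, -0.1443, 0.2177]
orientation: [[0.989, -0.147, 0.002], [-0.147, -0.989, -0.001], [0.002, 0.0, -1.0]]
contact_force: [-1.2, 0.5, -0.0]
grip_width: 0.648
```

Run:
```python
from h import *
delta(.5035,-.128,.215,-98.7)
```

```text
pos [ 0.6082 -0.1443  0.2177] yaw -98.47 q [-21.3  17.3  80.1   0.   82.5  77.2] delta [-106.    -0.7    2.5] twist 0.2 F [-1.2  0.5 -0. ] w 60.9 t 8.78
```

>>> move_arm:
  deltas:
    - {"x": -8, "y": 0, "z": 0, "twist": 0}
    - {"x": -26, "y": 0, "z": 0, "twist": 0}
    - {"x": -48, "y": -0.3, "z": 0, "twist": 0}
    - {"x": -70, "y": -0.5, "z": 0, "twist": 0}
    - {"x": -90, "y": -0.7, "z": 0, "twist": 0}
    - {"x": -102, "y": -0.7, "z": 0, "twist": 0}
    - {"x": -106, "y": -0.7, "z": 0, "twist": 0}
    - {"x": -106, "y": -0.7, "z": 0, "twist": 0}

```text
t: 9.45
eef_pos: [0.5015, -0.1273, 0.2156]
orientation: [[0.989, -0.148, -0.002], [-0.148, -0.989, 0.001], [-0.002, -0.0, -1.0]]
contact_force: [0.5, 0.2, -0.0]
grip_width: 0.653
```

Run:
```python
from h import *
f=grab_frame("wrist");cv2.imwrite("pics/w4.png",cv2.convertScaleAbs(cv2.resize(f["pixels"][:,:,::-1],(768,576)),alpha=1.4))
for n,b in (("side",(120,280,195,355)),("scene",(140,270,195,345))):
    f=grab_frame(n);cv2.imwrite(f"pics/{n}4.png",cv2.convertScaleAbs(cv2.resize(f["pixels"][b[0]:b[1],b[2]:b[3],::-1],None,fx=4,fy=4 ,interpolation=2)[:600],alpha=1.4))
delta(.5035,-.128,.112,-98.7)
```

```text
pos [ 0.5034 -0.1279  0.2162] yaw -98.47 q [-23.8   4.5  95.3   0.   80.1  74.7] delta [1.000e-01 1.000e-01 1.042e+02] twist 0.2 F [ 0.4 -0.5 -0.5] w 61.4 t 9.6
```

View pics/w4.png

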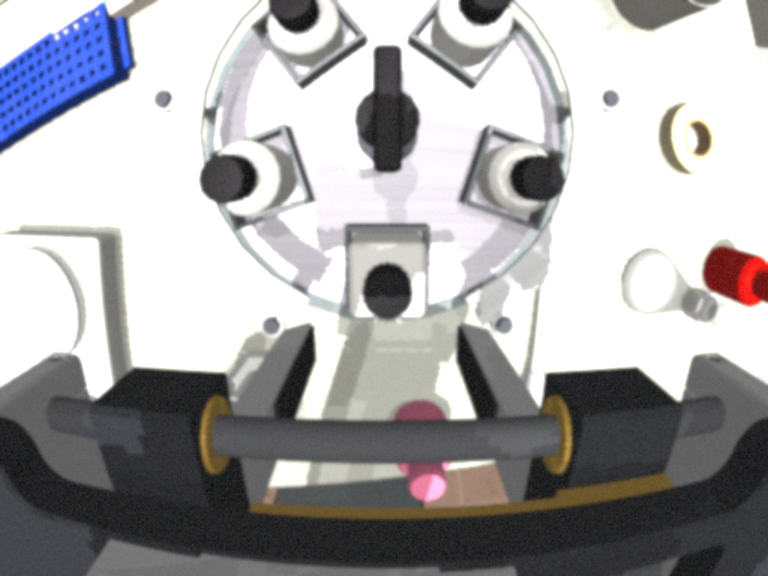

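View pics/scene4.png

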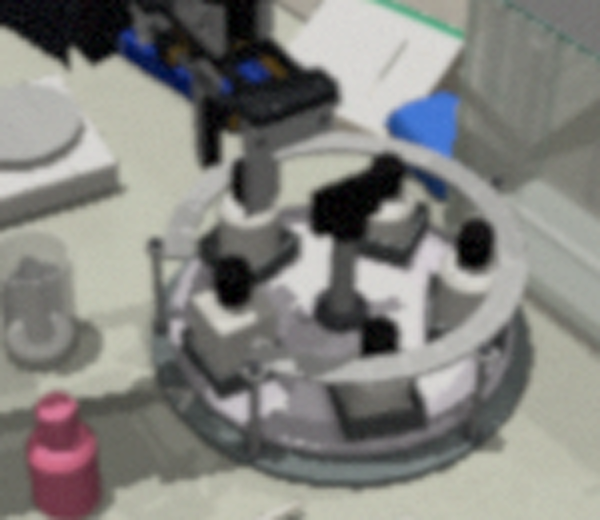

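View pics/side4.png

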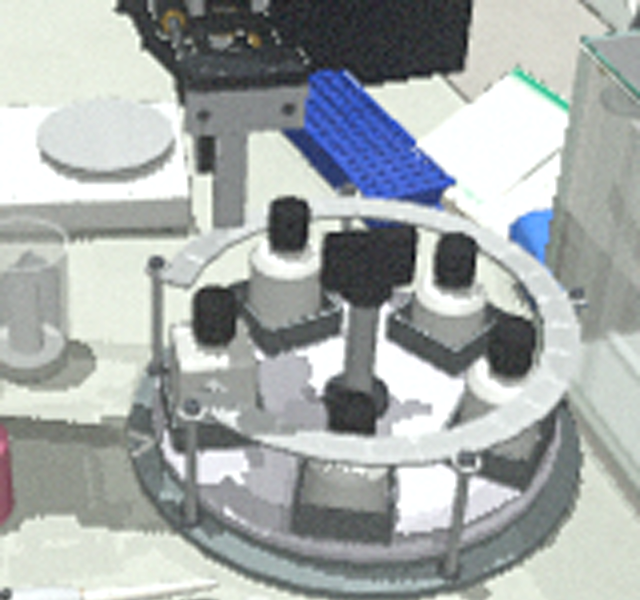

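Run:
```python
from h import *
f=grab_frame("wrist");g=f["pixels"].max(2);m=np.zeros(g.shape,np.uint8);m[165:225,225:290]=g[165:225,225:290]<45
k,l,s,c=cv2.connectedComponentsWithStats(m);
R=np.array(f["R"]);t=np.array(f["t"])
for i in range(1,k):
    if s[i,4]>50:
        d=np.array([c[i][0]-f["cx"],c[i][1]-f["cy"]]);rr=np.hypot(*d);th=rr/f["fx"]
        v=R.T@np.array([*(d/rr*np.sin(th)),np.cos(th)]);o=-R.T@t
        for z in (.138,.13): print(s[i],c[i],(o+v*(z-o[2])/v[2]).round(4))
delta(.5035,-.128,.112,-98.7)
```

```text
[243 179  30  21 479] [257.45511482 189.43632568] [ 0.5097 -0.1292  0.138 ]
[243 179  30  21 479] [257.45511482 189.43632568] [ 0.5077 -0.1289  0.13  ]
pos [ 0.5035 -0.128   0.2163] yaw -98.46 q [-23.8   4.6  95.3   0.   80.1  74.7] delta [-0.000e+00  1.000e-01  1.043e+02] twist 0.2 F [ 0.6 -0.2 -0. ] w 61.1 t 9.65
```

Run:
```python
from h import *
f=grab_frame("wrist");p=f["pixels"][165:225,225:295,::-1]
cv2.imwrite("pics/c5.png",cv2.convertScaleAbs(cv2.resize(p,None,fx=8,fy=8,interpolation=2),alpha=2.5))
R=np.array(f["R"]);t=np.array(f["t"]);print(-R.T@t,R[2])
def pw(X):
    q=R@np.array(X)+t;th=np.arctan2(np.hypot(q[0],q[1]),q[2]);u=q[:2]/np.hypot(q[0],q[1])*th*f["fx"];return u+[f["cx"],f["cy"]]
for z in (.138,.106): 
    for dx in (-.015,0,.015): print(z,dx,(pw([.5035+dx*.989,-.128-dx*.148,z])-[225,165])*8)
```

```text
[ 0.57216863 -0.13790178  0.39474113] [-0.24021476  0.03552135 -0.97006964]
0.138 -0.015 [257.02129311 378.7403951 ]
0.138 0 [257.19533139 251.23034514]
0.138 0.015 [257.36990143 119.9196259 ]
0.106 -0.015 [256.76483828 299.72672005]
0.106 0 [256.91534696 184.35814977]
0.106 0.015 [257.06626602  66.23857409]
```

View pics/c5.png

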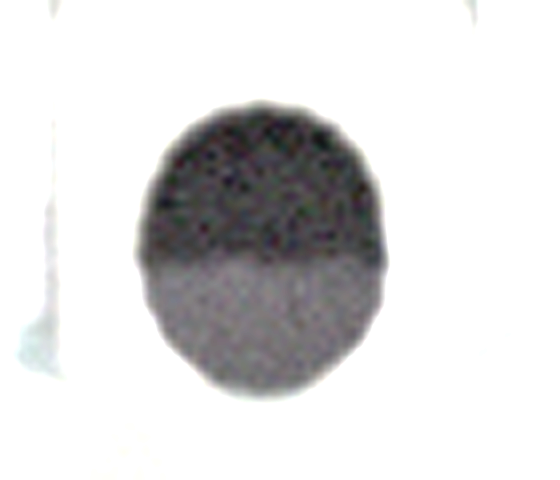

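>>> move_arm:
  deltas:
    - {"x": -1, "y": 0, "z": 8, "twist": 0}
    - {"x": -2, "y": 0, "z": 25, "twist": 0}
    - {"x": -2, "y": 0, "z": 45, "twist": 0}
    - {"x": -2, "y": 0, "z": 65, "twist": 0}
    - {"x": -2, "y": 0, "z": 83, "twist": 0}
    - {"x": -2, "y": 0, "z": 97, "twist": 0}
    - {"x": -2, "y": 0, "z": 103, "twist": 0}
    - {"x": -2, "y": 0, "z": 103, "twist": 0}

```text
t: 10.37
eef_pos: [0.4995, -0.1268, 0.1111]
orientation: [[0.989, -0.147, -0.004], [-0.147, -0.989, 0.002], [-0.004, -0.001, -1.0]]
contact_force: [0.2, -0.2, 0.5]
grip_width: 0.652
```

Run:
```python
from h import *
f=grab_frame("side");b=(120,280,195,355);cv2.imwrite(f"pics/side5.png",cv2.convertScaleAbs(cv2.resize(f["pixels"][b[0]:b[1],b[2]:b[3],::-1],None,fx=4,fy=4 ,interpolation=2)[:600],alpha=1.4))
delta(.5015,-.128,.112,-98.7)
```

```text
pos [ 0.5005 -0.1273  0.1125] yaw -98.47 q [-23.9  10.5 101.7   0.   67.9  74.6] delta [1.1 0.6 0.5] twist 0.2 F [0.9 0.6 0.4] w 60.9 t 10.42
```

View pics/side5.png

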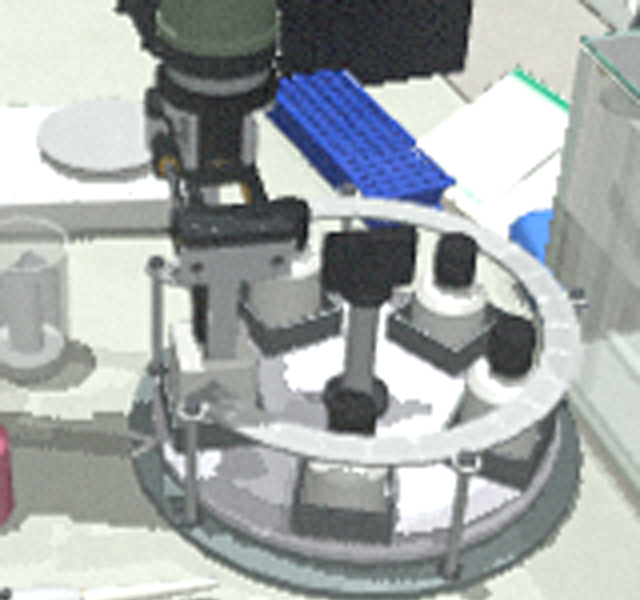

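Fingers straddle the cap at the opening, clear of the rail (side5 about (225,300)). Closing.

>>> move_arm:
  deltas:
    - {"x": 0, "y": 0, "z": 0, "twist": 0}
    - {"x": 0, "y": 0, "z": 0, "twist": 0}
    - {"x": 0, "y": 0, "z": 0, "twist": 0}
    - {"x": 0, "y": 0, "z": 0, "twist": 0}
    - {"x": 0, "y": 0, "z": 0, "twist": 0}
    - {"x": 0, "y": 0, "z": 0, "twist": 0}
    - {"x": 0, "y": 0, "z": 0, "twist": 0}
    - {"x": 0, "y": 0, "z": 0, "twist": 0}
  hand: -1

```text
t: 11.08
eef_pos: [0.5014, -0.1277, 0.114]
orientation: [[0.989, -0.147, 0.001], [-0.147, -0.989, -0.001], [0.001, 0.0, -1.0]]
contact_force: [-0.8, 0.4, 2.6]
grip_width: 0.314
```

>>> move_arm:
  deltas:
    - {"x": 0, "y": 0, "z": 0, "twist": 0}
    - {"x": 0, "y": 0, "z": 0, "twist": 0}
    - {"x": 0, "y": 0, "z": -1, "twist": 0}
    - {"x": 0, "y": 0, "z": -3, "twist": 0}

```text
t: 11.42
eef_pos: [0.5001, -0.127, 0.1155]
orientation: [[0.989, -0.147, -0.002], [-0.147, -0.989, 0.001], [-0.002, -0.001, -1.0]]
contact_force: [-0.0, 0.1, -1.7]
grip_width: 0.309
```

Run:
```python
from h import *
delta(.5035,-.128,.112,-98.7)
```

```text
pos [ 0.5001 -0.127   0.1155] yaw -98.47 q [-23.9  10.2 101.6   0.   68.3  74.6] delta [3.6 0.5 3.5] twist 0.2 F [-0.   0.1 -1.7] w 29.1 t 11.42
```

>>> move_arm:
  deltas:
    - {"x": 0, "y": 0, "z": -3, "twist": 0}
    - {"x": 0, "y": 0, "z": -9, "twist": 0}
    - {"x": 0, "y": 0, "z": -17, "twist": 0}
    - {"x": 0, "y": 0, "z": -27, "twist": 0}
    - {"x": 0, "y": 0, "z": -38, "twist": 0}
    - {"x": 0, "y": 0, "z": -50, "twist": 0}
    - {"x": 0, "y": 0, "z": -62, "twist": 0}
    - {"x": 0, "y": 0, "z": -74, "twist": 0}

```text
t: 12.08
eef_pos: [0.5013, -0.1276, 0.1923]
orientation: [[0.989, -0.147, 0.001], [-0.147, -0.989, -0.001], [0.001, 0.0, -1.0]]
contact_force: [0.2, -0.9, -2.7]
grip_width: 0.316
```

>>> move_arm:
  deltas:
    - {"x": 0, "y": 0, "z": -12, "twist": 0}
    - {"x": 0, "y": 0, "z": -23, "twist": 0}
    - {"x": 0, "y": 0, "z": -33, "twist": 0}
    - {"x": 0, "y": 0, "z": -41, "twist": 0}
    - {"x": 0, "y": 0, "z": -47, "twist": 0}
    - {"x": 0, "y": 0, "z": -50, "twist": 0}
    - {"x": 0, "y": 0, "z": -51, "twist": 0}
    - {"x": 0, "y": 0, "z": -51, "twist": 0}

```text
t: 12.75
eef_pos: [0.5009, -0.1275, 0.2413]
orientation: [[0.989, -0.147, -0.0], [-0.147, -0.989, 0.0], [-0.0, -0.0, -1.0]]
contact_force: [1.0, -0.7, -1.0]
grip_width: 0.312
```

Run:
```python
from h import *
f=grab_frame("side");b=(100,260,175,355);cv2.imwrite(f"pics/side6.png",cv2.convertScaleAbs(cv2.resize(f["pixels"][b[0]:b[1],b[2]:b[3],::-1],None,fx=4,fy=4 ,interpolation=2)[:600],alpha=1.4))
delta(.519,.218,.235,-98.7)
```

```text
pos [ 0.5007 -0.1274  0.2409] yaw -98.47 q [-23.9   3.2  93.8  -0.   83.1  74.6] delta [ -32.7 -344.3    6. ] twist 0.2 F [-0.7 -0.9 -1. ] w 29.4 t 12.8
```

View pics/side6.png

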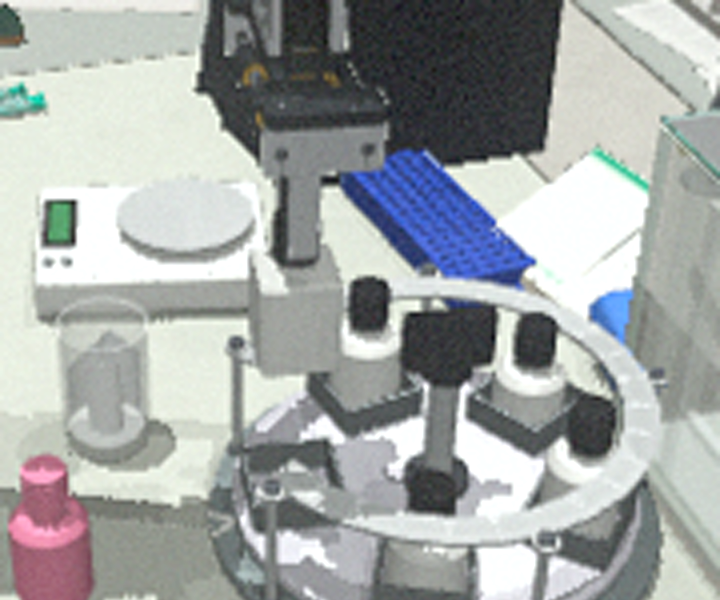

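>>> move_arm:
  deltas:
    - {"x": -0.3, "y": -3, "z": 0, "twist": 0}
    - {"x": -1, "y": -11, "z": 0, "twist": 0}
    - {"x": -2.3, "y": -24, "z": 0, "twist": 0}
    - {"x": -4, "y": -42, "z": 0, "twist": 0}
    - {"x": -6, "y": -63, "z": 0, "twist": 0}
    - {"x": -8.2, "y": -86, "z": 0, "twist": 0}
    - {"x": -10.5, "y": -110, "z": 0, "twist": 0}
    - {"x": -12.9, "y": -135, "z": 0, "twist": 0}

```text
t: 13.47
eef_pos: [0.5077, 0.0101, 0.2412]
orientation: [[0.989, -0.147, -0.0], [-0.147, -0.989, 0.0], [-0.0, -0.0, -1.0]]
contact_force: [-0.3, 0.1, -2.0]
grip_width: 0.313
```

>>> move_arm:
  deltas:
    - {"x": -2.4, "y": -25, "z": 0, "twist": 0}
    - {"x": -4.8, "y": -50, "z": 0, "twist": 0}
    - {"x": -7.2, "y": -75, "z": 0, "twist": 0}
    - {"x": -9.5, "y": -100, "z": 0, "twist": 0}
    - {"x": -11.8, "y": -124, "z": 0, "twist": 0}
    - {"x": -13.9, "y": -146, "z": 0, "twist": 0}
    - {"x": -15.8, "y": -166, "z": 0, "twist": 0}
    - {"x": -17.3, "y": -182, "z": 0, "twist": 0}

```text
t: 14.13
eef_pos: [0.5167, 0.1934, 0.2412]
orientation: [[0.989, -0.145, -0.001], [-0.145, -0.989, 0.001], [-0.001, -0.001, -1.0]]
contact_force: [0.1, -0.5, -2.2]
grip_width: 0.314
```

>>> move_arm:
  deltas:
    - {"x": -1.2, "y": -13, "z": 0, "twist": 0}
    - {"x": -2, "y": -21, "z": 0, "twist": 0}
    - {"x": -2.5, "y": -26, "z": 0, "twist": 0}
    - {"x": -2.6, "y": -27.3, "z": 0, "twist": 0}
    - {"x": -2.6, "y": -27.3, "z": 0, "twist": 0}

```text
t: 14.55
eef_pos: [0.5192, 0.2178, 0.2414]
orientation: [[0.989, -0.147, -0.0], [-0.147, -0.989, -0.0], [-0.0, 0.0, -1.0]]
contact_force: [0.8, 0.7, -0.1]
grip_width: 0.31
```

Run:
```python
from h import *
for n,b in (("side",(40,200,155,355)),("scene",(60,220,130,330))):
    f=grab_frame(n);cv2.imwrite(f"pics/{n}7.png",cv2.convertScaleAbs(cv2.resize(f["pixels"][b[0]:b[1],b[2]:b[3],::-1],None,fx=4,fy=4 ,interpolation=2)[:600],alpha=1.4))
delta(.519,.218,.145,-98.7)
```

```text
pos [0.5193 0.2172 0.2414] yaw -98.52 q [ 13.9   8.9  87.5  -0.   83.6 112.4] delta [-0.4 -0.8 96.4] twist 0.2 F [ 0.7 -1.5 -1.2] w 29.4 t 14.65
```

View pics/side7.png

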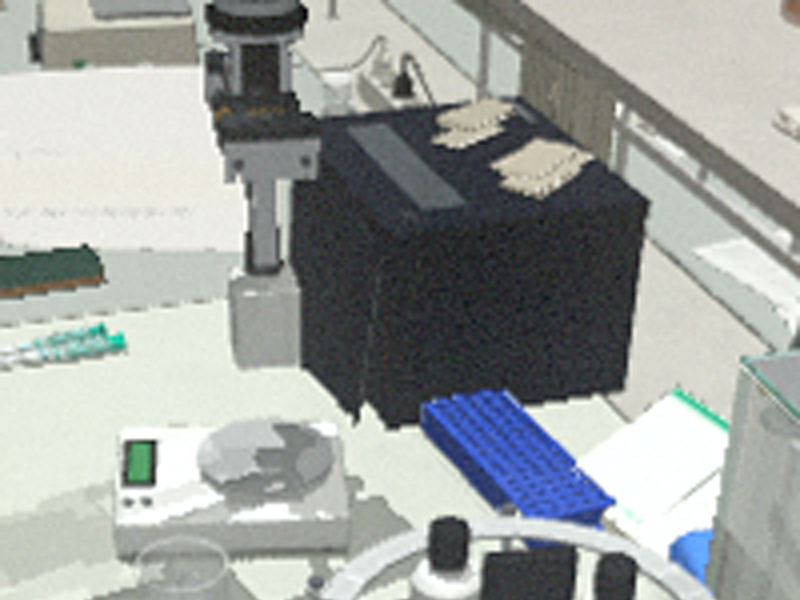

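View pics/scene7.png

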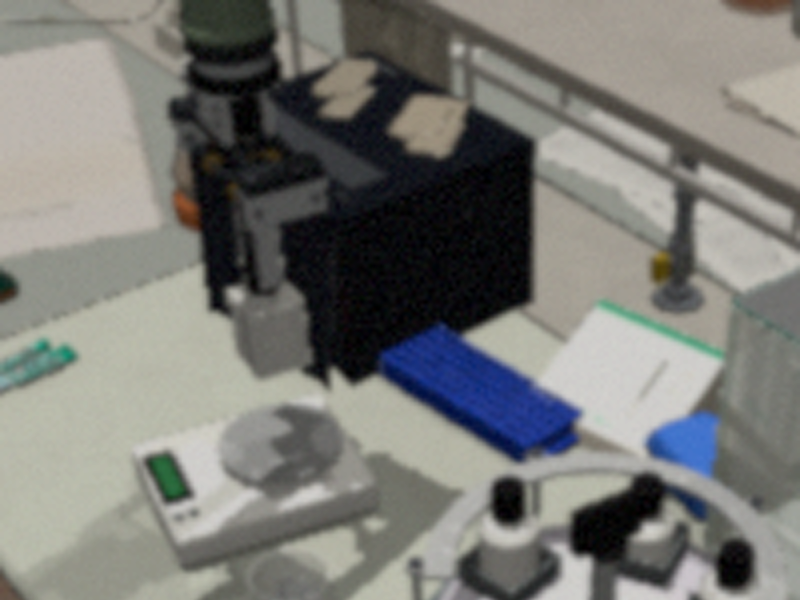

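>>> move_arm:
  deltas:
    - {"x": 0, "y": -0.5, "z": 4, "twist": 0}
    - {"x": 0, "y": -0.8, "z": 12, "twist": 0}
    - {"x": 0, "y": -0.8, "z": 24, "twist": 0}
    - {"x": 0, "y": -0.8, "z": 38, "twist": 0}
    - {"x": 0, "y": -0.8, "z": 52, "twist": 0}
    - {"x": 0, "y": -0.8, "z": 66, "twist": 0}
    - {"x": 0, "y": -0.8, "z": 78, "twist": 0}
    - {"x": 0, "y": -0.8, "z": 86, "twist": 0}

```text
t: 15.32
eef_pos: [0.5179, 0.2181, 0.1526]
orientation: [[0.989, -0.148, -0.004], [-0.148, -0.989, -0.001], [-0.004, 0.001, -1.0]]
contact_force: [0.9, -0.3, -1.1]
grip_width: 0.315
```

>>> move_arm:
  deltas:
    - {"x": 0, "y": 0, "z": 3, "twist": 0}
    - {"x": 0, "y": 0, "z": 4, "twist": 0}
    - {"x": 0, "y": 0, "z": 4, "twist": 0}
    - {"x": 0, "y": 0, "z": 4, "twist": 0}

```text
t: 15.65
eef_pos: [0.5201, 0.2189, 0.1523]
orientation: [[0.989, -0.147, 0.002], [-0.147, -0.989, 0.0], [0.002, -0.001, -1.0]]
contact_force: [-0.1, 0.4, -1.3]
grip_width: 0.314
```

Run:
```python
from h import *
for n,b in (("side",(100,200,155,305)),("scene",(110,210,130,280))):
    f=grab_frame(n);cv2.imwrite(f"pics/{n}8.png",cv2.convertScaleAbs(cv2.resize(f["pixels"][b[0]:b[1],b[2]:b[3],::-1],None,fx=5,fy=5 ,interpolation=2)[:600],alpha=1.4))
delta(.519,.218,.145,-98.7)
```

```text
pos [0.5201 0.2189 0.1525] yaw -98.47 q [ 14.   13.2  93.1   0.   73.5 112.5] delta [-1.   1.1  7.5] twist 0.2 F [ 0.3  0.4 -1.3] w 29.5 t 15.75
```

View pics/side8.png

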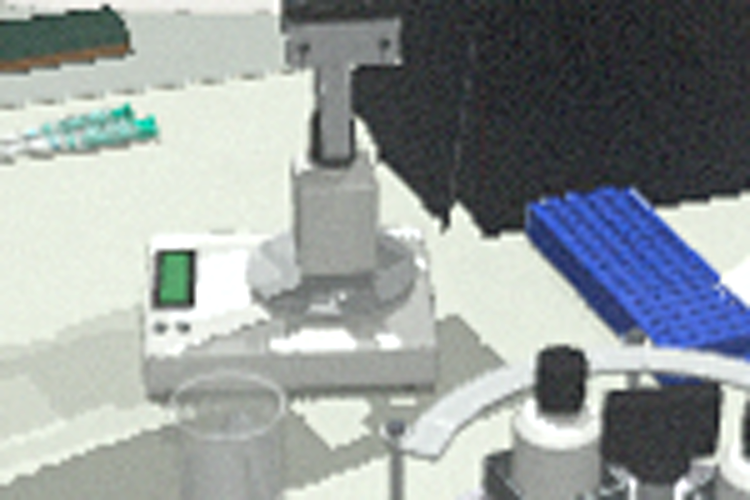

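View pics/scene8.png

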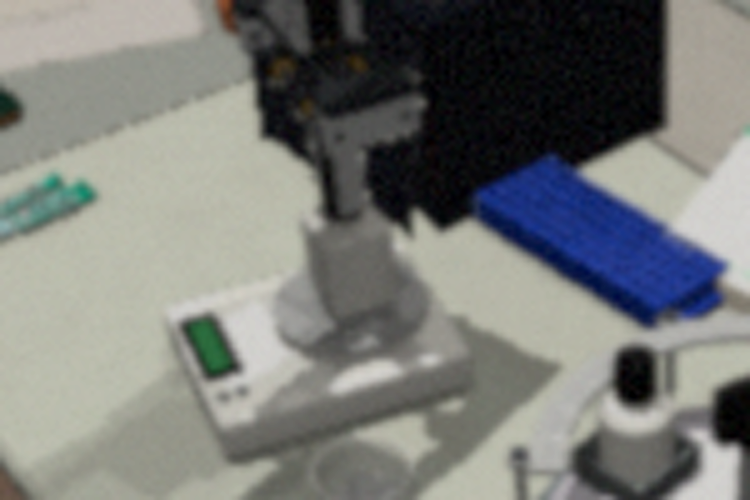

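>>> move_arm:
  deltas:
    - {"x": -1, "y": 1, "z": 2, "twist": 0}
    - {"x": -1, "y": 1, "z": 4, "twist": 0}
    - {"x": -1, "y": 1, "z": 6, "twist": 0}
    - {"x": -1, "y": 1, "z": 7, "twist": 0}
    - {"x": -1, "y": 1, "z": 8, "twist": 0}
    - {"x": -1, "y": 1, "z": 8, "twist": 0}
    - {"x": -1, "y": 1, "z": 8, "twist": 0}

```text
t: 16.33
eef_pos: [0.5182, 0.2178, 0.1433]
orientation: [[0.989, -0.147, -0.0], [-0.147, -0.989, -0.0], [-0.0, 0.0, -1.0]]
contact_force: [0.1, 0.5, -1.5]
grip_width: 0.313
```

>>> move_arm:
  deltas:
    - {"x": 0, "y": 0, "z": 0.5, "twist": 0}
    - {"x": 0, "y": 0, "z": 1, "twist": 0}
    - {"x": 0, "y": 0, "z": 1.5, "twist": 0}
    - {"x": 0, "y": 0, "z": 2, "twist": 0}
    - {"x": 0, "y": 0, "z": 2, "twist": 0}
    - {"x": 0, "y": 0, "z": 2, "twist": 0}

```text
t: 16.83
eef_pos: [0.5182, 0.2178, 0.1414]
orientation: [[0.989, -0.147, 0.0], [-0.147, -0.989, -0.0], [0.0, 0.0, -1.0]]
contact_force: [-1.1, 0.8, -1.8]
grip_width: 0.311
```

Run:
```python
from h import *
F=[]
for i in range(4):
    grab_frame("side");F.append(telemetry.get_state()["contact_force"])
print(np.mean(F,0));delta(.519,.218,.141,-98.7)
```

```text
[-0.20540498  0.19459483 -1.55081671]
pos [0.5182 0.2178 0.1415] yaw -98.47 q [ 14.   13.7  93.9  -0.   72.3 112.4] delta [ 0.7 -0.3  0.5] twist 0.2 F [-0.9  0.5 -1.9] w 29.5 t 17.03
```

Still carrying its weight (-1.55 N); go on lower, 1 mm at a time.

>>> move_arm:
  deltas:
    - {"x": 0.5, "y": 0, "z": 0.5, "twist": 0}
    - {"x": 0.5, "y": 0, "z": 1, "twist": 0}
    - {"x": 0.5, "y": 0, "z": 1, "twist": 0}
    - {"x": 0.5, "y": 0, "z": 1, "twist": 0}

```text
t: 17.37
eef_pos: [0.5188, 0.2178, 0.1406]
orientation: [[0.989, -0.147, 0.0], [-0.147, -0.989, 0.0], [0.0, -0.0, -1.0]]
contact_force: [-0.3, 0.4, -0.1]
grip_width: 0.313
```

Run:
```python
from h import *
F=[]
for i in range(4):
    grab_frame("side");F.append(telemetry.get_state()["contact_force"])
print(np.mean(F,0));delta(.519,.218,.141,-98.7)
```

```text
[-0.94250558  0.06171006 -0.17554298]
pos [0.5187 0.2178 0.1405] yaw -98.46 q [ 14.   13.8  93.9   0.   72.2 112.4] delta [ 0.2 -0.2 -0.5] twist 0.2 F [-1.3 -0.1  0.6] w 29.5 t 17.57
```

>>> move_arm:
  deltas:
    - {"x": 0, "y": 0, "z": 0.5, "twist": 0}
    - {"x": 0, "y": 0, "z": 1, "twist": 0}
    - {"x": 0, "y": 0, "z": 1, "twist": 0}
    - {"x": 0, "y": 0, "z": 1, "twist": 0}

```text
t: 17.9
eef_pos: [0.5188, 0.2178, 0.1397]
orientation: [[0.989, -0.147, 0.0], [-0.147, -0.989, 0.0], [0.0, -0.0, -1.0]]
contact_force: [-0.5, 0.1, 0.8]
grip_width: 0.311
```

Run:
```python
from h import *
F=[]
for i in range(4):
    grab_frame("side");F.append(telemetry.get_state()["contact_force"])
print(np.mean(F,0));delta(.519,.218,.141,-98.7)
```

```text
[-1.00672114  0.10414034  1.37037152]
pos [0.5188 0.2178 0.1396] yaw -98.47 q [ 14.   13.9  94.   -0.   72.1 112.4] delta [ 0.1 -0.3 -1.4] twist 0.2 F [-1.3  0.3  1.5] w 29.6 t 18.1
```

>>> move_arm:
  deltas:
    - {"x": 0, "y": 0, "z": -0.4, "twist": 0}
    - {"x": 0, "y": 0, "z": -0.8, "twist": 0}
    - {"x": 0, "y": 0, "z": -0.8, "twist": 0}

```text
t: 18.35
eef_pos: [0.5187, 0.2178, 0.1402]
orientation: [[0.989, -0.147, 0.0], [-0.147, -0.989, 0.0], [0.0, -0.0, -1.0]]
contact_force: [-1.1, -0.4, 1.6]
grip_width: 0.312
```

>>> move_arm:
  deltas:
    - {"x": 0, "y": 0, "z": 0, "twist": 0}
    - {"x": 0, "y": 0, "z": 0, "twist": 0}
    - {"x": 0, "y": 0, "z": 0, "twist": 0}
    - {"x": 0, "y": 0, "z": 0, "twist": 0}
    - {"x": 0, "y": 0, "z": 0, "twist": 0}
    - {"x": 0, "y": 0, "z": 0, "twist": 0}
    - {"x": 0, "y": 0, "z": 0, "twist": 0}
  hand: 0.3

```text
t: 18.93
eef_pos: [0.5187, 0.2178, 0.1402]
orientation: [[0.989, -0.147, 0.0], [-0.147, -0.989, 0.0], [0.0, -0.0, -1.0]]
contact_force: [-0.1, 0.5, 0.5]
grip_width: 0.648
```

>>> move_arm:
  deltas:
    - {"x": 0, "y": 0, "z": -3, "twist": 0}
    - {"x": 0, "y": 0, "z": -10, "twist": 0}
    - {"x": 0, "y": 0, "z": -22, "twist": 0}
    - {"x": 0, "y": 0, "z": -38, "twist": 0}
    - {"x": 0, "y": 0, "z": -55, "twist": 0}
    - {"x": 0, "y": 0, "z": -75, "twist": 0}
    - {"x": 0, "y": 0, "z": -95, "twist": 0}
    - {"x": 0, "y": 0, "z": -110, "twist": 0}

```text
t: 19.6
eef_pos: [0.5197, 0.218, 0.2539]
orientation: [[0.989, -0.147, 0.004], [-0.147, -0.989, 0.001], [0.004, -0.002, -1.0]]
contact_force: [0.3, -0.6, -0.1]
grip_width: 0.651
```

Run:
```python
from h import *
for n,b in (("side",(100,270,155,355)),("scene",(110,270,130,330))):
    f=grab_frame(n);cv2.imwrite(f"pics/{n}9.png",cv2.convertScaleAbs(cv2.resize(f["pixels"][b[0]:b[1],b[2]:b[3],::-1],None,fx=4,fy=4,interpolation=2)[:600],alpha=1.4))
    cv2.imwrite(f"pics/{n}9f.png",f["pixels"][:,:,::-1])
delta(.519,.218,.141,-98.7)
```

```text
pos [0.5212 0.2185 0.2553] yaw -98.46 q [ 14.    8.3  86.5   0.   84.7 112.4] delta [ -3.1   1.2 114.3] twist 0.2 F [0.3 0.5 1.1] w 61.5 t 19.7
```

View pics/side9.png

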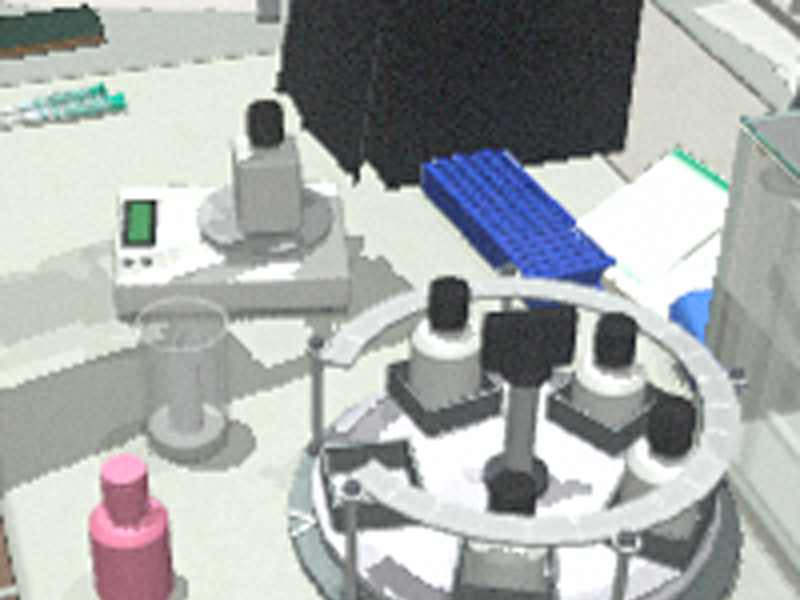

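View pics/scene9.png

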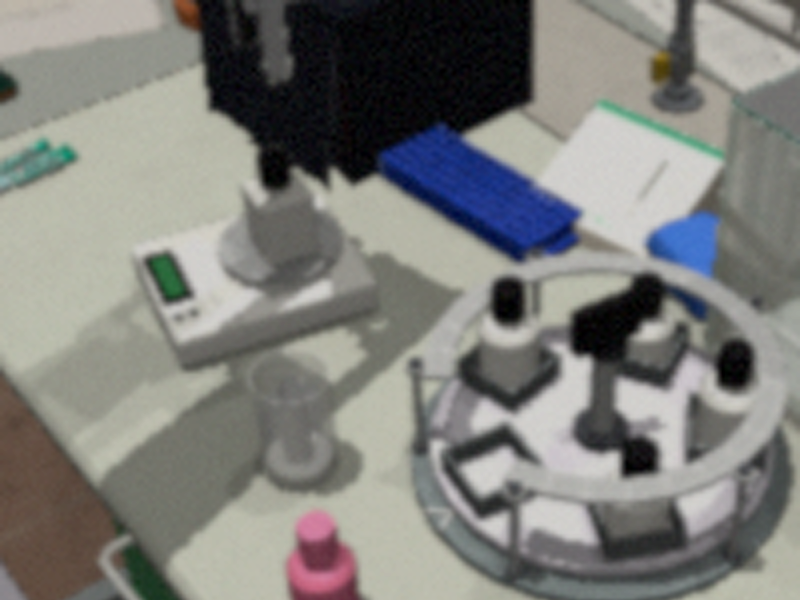

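Run:
```python
from h import *
S=grab_frame("scene");D=grab_frame("side")
print(plane(S,198.2,151.5,.15),plane(D,221.25,130.5,.15))
delta(.519,.218,.141)
r.job_done()
```

```text
[0.51945249 0.2159859  0.15      ] [0.51916194 0.213044   0.15      ]
pos [0.519  0.2178 0.2511] yaw -98.47 q [ 14.    8.5  86.8  -0.   84.6 112.4] delta [-2.000e-01 -1.000e-01  1.101e+02] twist 0 F [-0.2 -1.  -0.8] w 61.5 t 19.8
the job is handed in; nothing more can be done
```

The square bottle is standing upright on the balance's pan and has been released; I handed the job in at about 19.8 s.

I turned the carousel by its grip bar about 56° clockwise, in smooth steps, until the square bottle's pocket was at the opening. Then I gripped the cap, lifted the bottle straight out and lowered it onto the pan until the pan carried its weight. After opening the fingers I raised the gripper about 110 mm, clear of everything.

- **Position on the pan:** the two cameras put the cap 2–5 mm from the estimated pan centre, close to the calibration error. The lateral estimates disagreed by up to about 3 mm (y = 0.213 and 0.216 m, against 0.218 m for the pan centre).
- **Forces:** at set-down the readings stayed under about 2 N. The highest reading in the job was about 7 N, while gripping and turning the bar.
- **Other items:** the four round bottles are still in their pockets. The beaker, pink bottle and balance looked undisturbed in the last pictures. The flask, tape roll, red bottle and pipette were outside the last crops, and I did not check them again at the end; the arm did not go near them.
- **Refused move:** one move call was rejected as "invalid input", so nothing moved; I reissued it with all the fields filled in.

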